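Book a drawer front in at the finishing bench

ROBOT

A 7-joint arm with a two-finger parallel gripper is mounted at the origin on the work surface. World frame = base frame: x ahead of the robot, y to its left, z up, the work surface at z = 0. Lengths are in m, angles in rad, forces in N, time in s.
With the tool pointing down it reaches from about 0.425 to 0.875 m from the base axis. Payload 4.7 kg.
Tool frame: the origin (TCP) lies between the finger pads; the fingertips stand 11 mm ahead of it and the grasp point (between the pads) lies 8 mm behind it; y points along the fingers, x is the direction in which the jaws open and shut, and the axes are right-handed (so a half turn about y gives the same grasp; the last joint's range is limited). The gripper opens to 85 mm and grips with 20 to 120 N. Pads are 22 mm wide; open, the fingers measure 114 mm over their backs; the gripper's body (76 mm by 85 mm) begins 54 mm behind the grasp point. The pads swing forward as they close: fully open they stand 13 mm farther back than shut.
Start: joints at [1.117, 0.321, -0.07, 1.45, 0.023, 1.371, -0.057], TCP at [0.293, -0.58, 0.242] pointing down, gripper open.
Joint ranges: [-2.86, 2.86], [-0.3, 2.09], [-1.38, 1.24], [0.06, 2.45], [-1.56, 4.7], [0.09, 2.05], [-2.69, 2.69]. Speed limits (rad/s): [2.57, 2.57, 3.14, 3.14, 3.14, 3.14, 3.14].

INTERFACE

Orientations are given as a 3x3 rotation matrix whose columns are the frame's x, y, z axes.
In Python, from plant import * gives the robot as it stands. Calls block until the motion is done:
- movep(position, orientation): joint-space move of the TCP to a pose.
- move_l(position, ori=None, vel=0.15): straight line of the TCP; ori=None keeps the orientation; vel is the mean speed in m/s.
- set_joints(angles): joint-space move.
- let_go() and close_gripper(squeeze=None): open the fingers fully, or close them until they stop; squeeze is the grip in N (None keeps the last).
- pause(seconds).
- ik(position, orientation): joint angles nearest the present ones, or None.
- sense(): the state.
- capture(name): name is "side" or "top"; returns the picture (420x560x3 uint8, red, green, blue); there is no depth.
- get_calibration(name): a dict with "intrinsics" (3x3 intrinsics, pixels), "camera_from_world" (4x4, takes a point from world to camera coordinates). Camera axes: x right, y up, looking along -z (the intrinsics and any distortion apply to the point x, -y, -z); pixel columns grow to the right and rows downward; lengths in m; the calibration is good to about 2 mm. A picture is of the moment at which its call begins. get_calibration takes no time and is no camera call.
A pose or a line that the arm cannot do raises IKError and nothing moves.
- job_done(): hands the job in, once; it reports no verdict.
The state is a dict: "time_s": time; "joint_positions": joint angles; "qvel": joint speeds; "joint_efforts": joint torques, N m; "tcp_pos": TCP position; "tcp_rot": TCP orientation; "wrist_force": force on the tool from outside, world axes, zero at the start; "torque": the same for the moment, N m; "opening": finger opening in m.
Only numpy, scipy, OpenCV 4.12 (cv2) and the standard library are available. Lean on these libraries where they do the work, as an engineer would, in place of code of your own. Each camera call takes 0.05 s, during which the arm holds its last target. There are 200 camera calls.

TASK

Book this job in at the finishing bench: slide the wooden drawer front over the bench, without lifting it, until its long edge lies flat along the metal fence and its end is up against the inner face of the stop block. Also turn the lacquer tin, on its spot on the reader's plate and left standing upright, so that its paper label squarely faces the reader's window. Do not disturb the glue bottle, steel can, screwdriver and tape measure on the robot's side of the fence.

Things in the scene. Friction and masses are not known exactly. Their poses are not given: they have to be found in the camera images.
- panel: The drawer front: a loose flat block of plain pale wood, slightly raised field on top, too wide to grasp: 160 mm along its own y, 110 mm along its own x, 33 mm high, 0.3 to 0.6 kg. Origin: centre of its underside. Starts in front of the fence's middle, clear of it, its long side within 35 degrees of parallel to it (either long side may go to the fence).
- fence: The fence: a fixed aluminium rail along the far side of the work area, 780 mm long along its own y, 40 mm deep, 50 mm high. Origin: at bench level, middle of its front face, which looks towards the robot along its own -x. The drawer front lies flat on it when its centre is at -0.055 along the fence's x.
- stop: The stop: a fixed dark wood block at one end of the fence (left or right, it varies), axes parallel to the fence's, 50 mm wide (y), 45 mm high plus 6 mm bolt heads. Origin: bench level, middle of its end towards the robot; it runs 100 mm from there along +x to the fence. Inner face: towards the fence's middle, 25 mm from the centre line; drawer front touches it with centres 105 mm apart along y.
- reader: The label reader, fixed, at the fence's other end: a dark steel plate 10 mm thick, 100 mm wide (y), from -0.12 to +0.045 along its own x, and a grey block on it, 70 mm wide, from -0.112 to -0.062 along x (towards the robot), top 65 mm above the bench. Origin: at bench level, under the tin's spot. Its own +x is the way its window looks.
- window (a point): Centre of the reader's glass window, on the block's face towards the tin, 42 mm above the bench, 62 mm from the tin's spot along the reader's own -x.
- tin: The lacquer tin: a loose upright dark metal cylinder, 64 mm diameter, 110 mm high (58 mm lid, top 4 mm), 0.25 to 0.5 kg, on the reader's plate (underside 10 mm, top 120 mm above the bench). Origin: centre of its underside. Its own +x points out through the middle of its paper label. Starts turned any way, at least 40 degrees off facing the window.
- label (a point): Centre of the tin's paper label (30 mm wide, 65 mm high) on its side, 55 mm above its underside, 32 mm from its axis along its own +x. A flap of the same paper, 20 by 24 mm, lies on the lid on that side and shows from above.
- glue: Bystander: upright white plastic glue bottle, 60 mm diameter, 170 mm high, standing on the bench to one side of the drawer front. Origin: centre of its underside.
- can: Bystander: upright bare steel can, 60 mm diameter, 120 mm high, standing on the bench to the other side of the drawer front, not on the plate. Origin: centre of its underside.
- driver: Bystander: a screwdriver lying on the bench near the robot, about 200 mm long. Origin: under its middle.
- tape: Bystander: a grey tape measure case, 70 by 40 mm, 65 mm high, near the robot. Origin: centre of its underside.
Things that resemble listed ones, but are neither listed nor needed, are in the scene too. Leave any yellow look-alike of the reader alone. What is shaped like the tin but yellow is not meant.

How it is judged:
By the outcome, as a careful person would: the job done as asked, in the order asked, and still so for the second after the job is handed in, with the robot touching nothing.
It also fails if it takes over 70 s, if anything falls off the work surface, if the arm or the gripper's body presses on something with over 40 N, if the wrist force passes 120 N, or if a joint passes its speed limit or range.

## Working session

There is one attempt and no reset: what is moved stays moved. The work goes in short steps, each a Python script; the robot and the scene stay as the last script left them, time stands still between calls to the robot, and variables do not carry over. Pictures are saved under pics/ and viewed, about 8 in all and at most 12, crops included, and the job is handed in when it is done.

```bash
ls; mkdir -p pics
python3 - <<'E'
from plant import *
import cv2,numpy as np
for n in("top","side"):
    cv2.imwrite(f"pics/{n}0.png",capture(n)[:,:,::-1])
    c=get_calibration(n);print({k:np.round(v,4).tolist() if not isinstance(v,str) else v for k,v in c.items()})
s=sense();print(s["time_s"],s["tcp_pos"],s["tcp_rot"])
E
```

```text
pics
{'intrinsics': [[389.6388, 0.0, 281.0491], [0.0, 389.6388, 209.4297], [0.0, 0.0, 1.0]], 'camera_from_world': [[-0.0066, -1.0, -0.0063, -0.0501], [0.9944, -0.0072, 0.105, -0.5079], [-0.1051, -0.0055, 0.9945, -1.1679], [0.0, 0.0, 0.0, 1.0]]}
{'intrinsics': [[388.9123, 0.0, 284.84], [0.0, 388.9123, 206.3017], [0.0, 0.0, 1.0]], 'camera_from_world': [[-0.8699, -0.4929, -0.0179, 0.4213], [0.3653, -0.6682, 0.6482, -0.2668], [-0.3314, 0.5573, 0.7613, -0.8741], [0.0, 0.0, 0.0, 1.0]]}
0.1 [ 0.29285837 -0.5797839   0.24133782] [[ 4.50960241e-01 -8.33327852e-04  8.92543650e-01]
 [-8.92542445e-01  1.46873869e-03  4.50961004e-01]
 [-1.68671175e-03 -9.99998574e-01 -8.14377263e-05]]
```

View pics/top0.png

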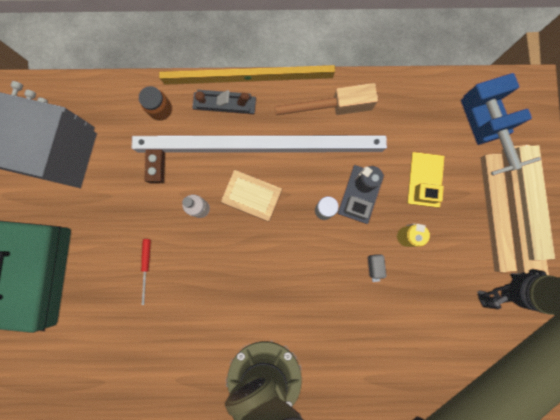

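View pics/side0.png

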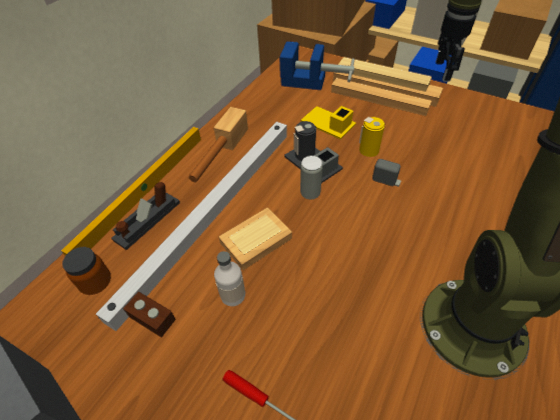

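The top view shows the fence along row 143 (columns 133–386). The stop is at its left end (153,165), the panel at (252,195), the glue at (195,205) and the can at (328,208). The reader plate is at (361,195), with the tin at (370,178) and its flap near (366,172). I'll zoom in to measure these.

Run:
```python
import cv2,numpy as np
t=cv2.imread("pics/top0.png")
a=cv2.resize(t[125:225,125:265],None,fx=5.6,fy=5.6,interpolation=cv2.INTER_CUBIC)
cv2.imwrite("pics/a.png",a)
b=cv2.resize(t[130:230,265:395],None,fx=6,fy=6,interpolation=cv2.INTER_CUBIC)
cv2.imwrite("pics/b.png",b)
```

```text
(no output)
```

View pics/a.png

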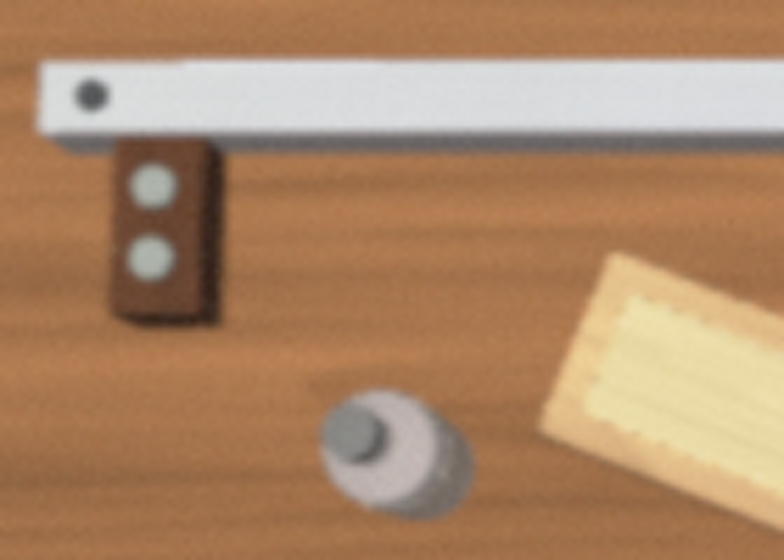

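View pics/b.png

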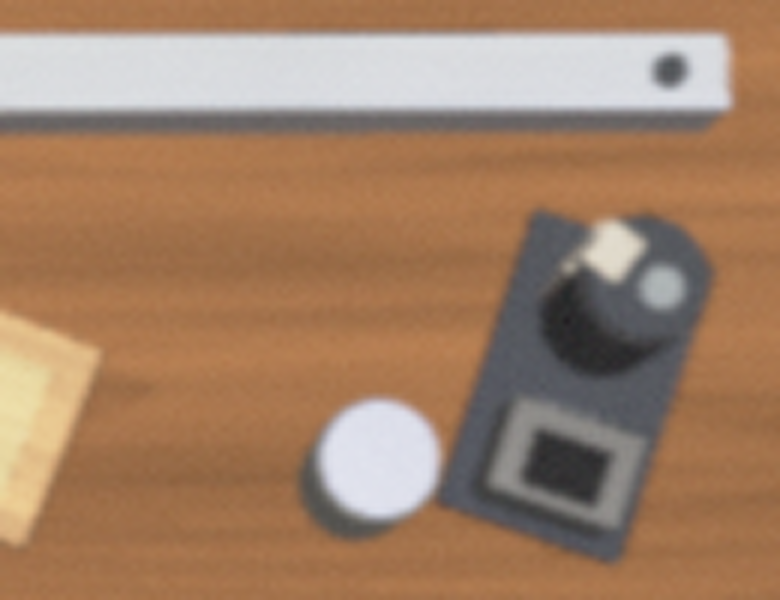

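Stop, bolts, panel corners, reader block and plate, flap, and a grey decoy spot on the lid can all be read from the two crops. Next I convert them to world coordinates and check the sizes.

```bash
cat > h.py <<'E'
import numpy as np, cv2
from plant import *
def bp(n,u,v,z):
    c=get_calibration(n);K=c["intrinsics"];T=np.array(c["camera_from_world"])
    d=np.linalg.inv(K)@[u,v,1.];d=T[:3,:3].T@(d*[1,-1,-1]);o=-T[:3,:3].T@T[:3,3]
    return o+d*(z-o[2])/d[2]
def proj(n,p):
    c=get_calibration(n);T=np.array(c["camera_from_world"])
    q=(T[:3,:3]@np.asarray(p,float)+T[:3,3])*[1,-1,-1];q=np.array(c["intrinsics"])@q;return q[:2]/q[2]
A=lambda x,y,z:bp("top",(x+.5)/5.6-.5+125,(y+.5)/5.6-.5+125,z)
B=lambda x,y,z:bp("top",(x+.5)/6-.5+265,(y+.5)/6-.5+130,z)
def R(a): # tool down, jaw direction at world angle a
    return np.array([[np.cos(a),0,-np.sin(a)],[np.sin(a),0,np.cos(a)],[0,-1,0]])
E
python3 - <<'E'
from h import *
np.set_printoptions(precision=4,suppress=True)
f=[A(38,133,.05),B(730,108,.05)];print("fence",f,np.linalg.norm(f[0]-f[1]))
print("bolts",A(153,186,.051),A(150,258,.051),"stop top",A(207,146,.045),A(202,316,.045),A(115,316,.045))
p=np.array([A(613,255,.033),A(540,430,.033),B(22,545,.033),B(100,350,.033)])
print("panel",p,p.mean(0),np.linalg.norm(p-np.roll(p,1,0),axis=1), [np.degrees(np.arctan2(*(p[i]-p[j])[[1,0]])) for i,j in((0,3),(1,2),(0,1),(3,2))])
print("glue cap",A(353,433,.17),"can",B(380,460,.12))
q=np.array([B(513,398,.065),B(648,437,.065),B(620,530,.065),B(487,485,.065)]);print("block",q,q.mean(0),np.linalg.norm(q-np.roll(q,1,0),axis=1))
print("plate",B(535,212,.01),B(440,503,.01),B(615,562,.01))
print("flap",B(612,250,.12),"lid c",B(641,284,.12),"spot",B(660,288,.12))
E
```

```text
fence [array([0.6965, 0.4036, 0.05  ]), array([ 0.6925, -0.3759,  0.05  ])] 0.7795275563957633
bolts [0.6662 0.3394 0.051 ] [0.6263 0.3399 0.051 ] stop top [0.6898 0.3123 0.045 ] [0.5953 0.3126 0.045 ] [0.5957 0.3601 0.045 ]
panel [[ 0.6298  0.0905  0.033 ]
 [ 0.5329  0.1299  0.033 ]
 [ 0.4735 -0.0145  0.033 ]
 [ 0.5732 -0.0547  0.033 ]] [0.5524 0.0378 0.033 ] [0.1558 0.1045 0.1561 0.1075] [np.float64(68.70021614850342), np.float64(67.62263496669422), np.float64(-22.0937653854034), np.float64(-21.96591200380233)]
glue cap [0.5146 0.1982 0.17  ] can [ 0.5057 -0.1865  0.12  ]
block [[ 0.5424 -0.2594  0.065 ]
 [ 0.5224 -0.3256  0.065 ]
 [ 0.4764 -0.3104  0.065 ]
 [ 0.4991 -0.2455  0.065 ]] [ 0.5101 -0.2852  0.065 ] [0.0454 0.0692 0.0485 0.0688]
plate [ 0.6483 -0.2829  0.01  ] [ 0.4955 -0.2298  0.01  ] [ 0.4644 -0.3193  0.01  ]
flap [ 0.6053 -0.2986  0.12  ] lid c [ 0.5888 -0.3118  0.12  ] spot [ 0.5868 -0.3208  0.12  ]
```

Measured sizes match the spec: fence 780 mm, panel about 156×106 mm, block 69×48 mm. I'll push the panel with the two open fingertips as a wide, stable pusher, rotating it on the way to the fence.

```bash
cat >> h.py <<'E'
def best(p,a):
    s=[(abs(j[6]),x) for x in(a,a+np.pi,a-np.pi) for j in[ik(p,R(x))] if j is not None]
    return min(s)[1]
def F(): return np.round(sense()["wrist_force"],1)
E
python3 - <<'E'
from h import *
def g(c,th,off):
    return np.array([c[0]-np.cos(th)*off,c[1]-np.sin(th)*off])
c0=np.array([.5524,.0378]);t0=np.radians(-22)
p=g(c0,t0,.055+.04)
s=sense();move_l([*s["tcp_pos"][:2],.30])
a=best([*p,.25],t0+np.pi/2);k=a-(t0+np.pi/2)
movep([*p,.25],R(a));move_l([*p,.06],vel=.25);move_l([*p,.013],vel=.05);print(sense()["time_s"],sense()["joint_positions"].round(2),F())
move_l([*g(c0,t0,.069),.013],vel=.08);print(F())
for s in np.linspace(0,1,7)[1:]:
    th=t0*(1-s);c=c0+s*(np.array([.630,.042])-c0)
    q=g(c,th,.066);move_l([*q,.013],R(th+np.pi/2+k),vel=.06);print(q.round(3),F())
print(sense()["time_s"],sense()["opening"]);cv2.imwrite("pics/t1.png",cv2.resize(capture("top")[120:240,125:285,::-1],None,fx=4.5,fy=4.5,interpolation=cv2.INTER_CUBIC))
E
```

```text
5.0417 [ 0.38  0.25 -0.63  2.1   0.2   0.85  0.81] [-0.4  0.   0.5]
[-0.1 -0.3  0.1]
[0.503 0.059] [-0.4  0.5 -0.5]
[0.514 0.056] [ 0.4 -0.7 -0.2]
[0.526 0.052] [ 0.4  0.2 -0.3]
[0.539 0.049] [-0.2  0.3  0.8]
[0.551 0.046] [ 0.2 -0.3  0. ]
[0.564 0.042] [ 0.6 -0.3 -0. ]
7.725 0.08518187947741582
```

View pics/t1.png

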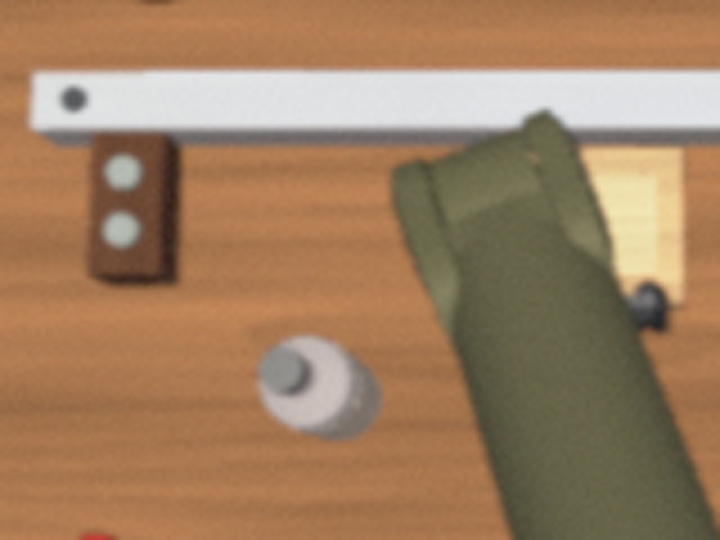

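The panel is now parallel to the fence and just short of it; its right end shows at crop (683,150–300). Next I press it to the fence, then push on the end face.

Run:
```python
from h import *
fy=-.0051 # fence yaw (rad)
s=sense();p=s["tcp_pos"].copy();k=best(p,np.pi/2+fy)
for i in range(14):
    p[0]+=.0015;move_l([p[0],p[1],.013],R(k),vel=.03)
    f=sense()["wrist_force"]
    if f[0]<-12: break
print(i,sense()["tcp_pos"].round(4),f.round(1))
move_l([p[0]-.03,p[1],.013],vel=.15);move_l([p[0]-.03,p[1],.16],vel=.3)
# end push: jaws along x
e=[.625,-.085];a=best([*e,.16],fy);
print("a",a);movep([*e,.16],R(a));move_l([*e,.05],vel=.25);move_l([*e,.013],vel=.06)
print(sense()["time_s"],F(),sense()["joint_positions"].round(2))
cv2.imwrite("pics/t2.png",cv2.resize(capture("top")[120:240,125:325,::-1],None,fx=4,fy=4,interpolation=cv2.INTER_CUBIC))
```

```text
Traceback (most recent call last):
plant.IKError: the arm cannot follow that straight line within its joint ranges
```

Run:
```python
from h import *
fy=-.0051 # fence yaw (rad)
s=sense();p=s["tcp_pos"].copy();k=np.pi/2+fy
if s["tcp_rot"][1,0]<0: k-=np.pi
for i in range(14):
    p[0]+=.0015;move_l([p[0],p[1],.013],R(k),vel=.03)
    f=sense()["wrist_force"]
    if f[0]<-12: break
print(i,sense()["tcp_pos"].round(4),f.round(1))
move_l([p[0]-.03,p[1],.013],vel=.15);move_l([p[0]-.03,p[1],.16],vel=.3)
# end push: jaws along x
e=[.625,-.085];a=best([*e,.16],fy);
print("a",a);movep([*e,.16],R(a));move_l([*e,.05],vel=.25);move_l([*e,.013],vel=.06)
print(sense()["time_s"],F(),sense()["joint_positions"].round(2))
cv2.imwrite("pics/t2.png",cv2.resize(capture("top")[120:240,125:325,::-1],None,fx=4,fy=4,interpolation=cv2.INTER_CUBIC))
```

```text
8 [0.5734 0.0422 0.0126] [-12.5  -0.    9.7]
a -0.0051
13.5917 [ 0.5 -0.5  0.1] [ 0.4   0.51 -0.38  1.71  0.23  0.96 -0.07]
```

View pics/t2.png

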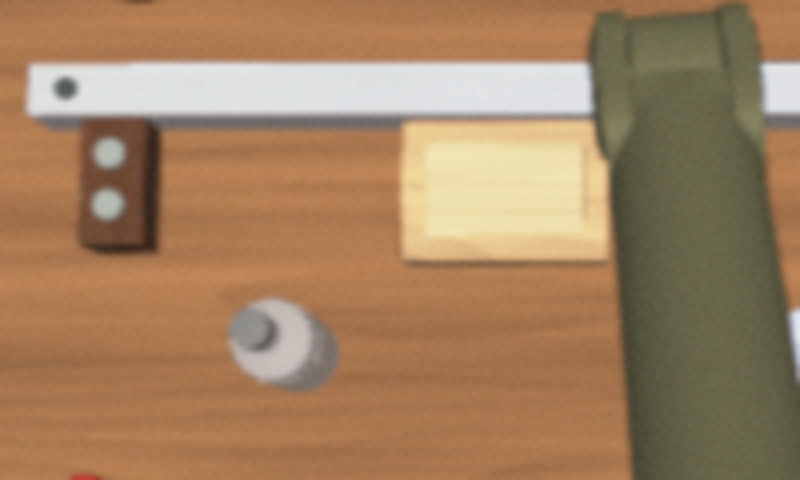

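The panel lies flush along the fence, with its right end at crop column 608. Now I slide it along to the stop.

Run:
```python
from h import *
s=sense();p=s["tcp_pos"].copy();o=s["tcp_rot"]
move_l([.626,.10,.013],R(-.0051),vel=.08);print(F())
x=.626;y=.10
for i in range(40):
    y+=.0015;x+=.00005;move_l([x,y,.013],vel=.05);f=sense()["wrist_force"]
    if f[1]<-14: break
print(i,sense()["tcp_pos"].round(4),f.round(1),sense()["time_s"])
if f[1]>-3: print("no contact?")
move_l([x-.001,y-.03,.013],vel=.15);move_l([x-.001,y-.03,.25],vel=.3)
set_joints(best and ik([.45,-.15,.28],R(-.0051)))
print(sense()["time_s"])
im=capture("top");cv2.imwrite("pics/t3f.png",im[:,:,::-1])
cv2.imwrite("pics/t3.png",cv2.resize(im[125:225,125:265,::-1],None,fx=5.6,fy=5.6,interpolation=cv2.INTER_CUBIC))
```

```text
[-0.4 -1.8  0.7]
32 [0.627  0.1417 0.0129] [ -7.5 -15.8   7.6] 24.3583
26.875
```

View pics/t3.png

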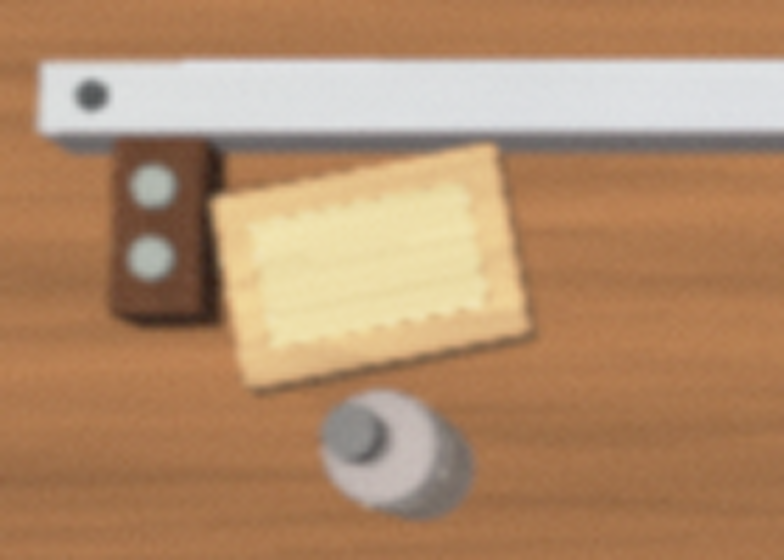

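The panel turned about 11°: the near finger missed the end face (85 mm gap against a 110 mm face), so only the far finger pushed. I'll measure the panel now and mend it.

Run:
```python
from h import *
np.set_printoptions(precision=4,suppress=True)
p=np.array([A(212,198,.033),A(258,390,.033),A(533,332,.033),A(495,145,.033)]);print(p,p.mean(0))
print(np.degrees(np.arctan2(*(p[0]-p[3])[[1,0]])),np.degrees(np.arctan2(*(p[1]-p[2])[[1,0]])))
# glue base: visible shoulder/body outline predicted
print("glue cap",A(353,433,.17))
for y in(.262,.272,.282):
  for x in(.50,.52,.575):
    print(y,x,[(round(a,2),ik([x,y,.013],R(a)).round(2)) for a in(np.pi/2,-np.pi/2,0) if ik([x,y,.013],R(a)) is not None])
```

```text
[[0.6636 0.3126 0.033 ]
 [0.5562 0.2847 0.033 ]
 [0.5872 0.1342 0.033 ]
 [0.6922 0.1563 0.033 ]] [0.6248 0.222  0.033 ]
100.3913390274578 101.64768803949089
glue cap [0.5146 0.1982 0.17  ]
0.262 0.5 [(1.57, array([ 0.28,  0.58, -0.99,  1.86,  0.57,  1.01,  0.61])), (-1.57, array([ 0.08,  0.47, -0.73,  1.87,  0.38,  0.94, -2.39])), (0, array([ 0.31,  0.62, -1.04,  1.86,  0.62,  1.03, -0.99]))]
0.262 0.52 [(1.57, array([ 0.27,  0.62, -0.97,  1.82,  0.59,  1.03,  0.63])), (-1.57, array([ 0.06,  0.5 , -0.7 ,  1.83,  0.38,  0.96, -2.37])), (0, array([ 0.3 ,  0.64, -1.02,  1.82,  0.63,  1.05, -0.97]))]
0.262 0.575 [(1.57, array([ 0.2 ,  0.67, -0.88,  1.69,  0.58,  1.06,  0.7 ])), (-1.57, array([ 0.02,  0.57, -0.62,  1.7 ,  0.38,  1.  , -2.31])), (0, array([ 0.23,  0.69, -0.93,  1.69,  0.62,  1.08, -0.89]))]
0.272 0.5 [(1.57, array([ 0.26,  0.6 , -1.  ,  1.85,  0.59,  1.02,  0.59])), (-1.57, array([ 0.07,  0.48, -0.73,  1.86,  0.39,  0.95, -2.41])), (0, array([ 0.29,  0.63, -1.04,  1.85,  0.63,  1.04, -1.01]))]
0.272 0.52 [(1.57, array([ 0.26,  0.63, -0.99,  1.81,  0.61,  1.04,  0.6 ])), (-
[... 260 characters left out ...]
  , -2.33])), (0, array([ 0.22,  0.71, -0.95,  1.68,  0.64,  1.09, -0.92]))]
0.282 0.5 [(1.57, array([ 0.25,  0.61, -1.  ,  1.84,  0.6 ,  1.03,  0.57])), (-1.57, array([ 0.05,  0.49, -0.73,  1.85,  0.4 ,  0.96, -2.43])), (0, array([ 0.27,  0.63, -1.04,  1.84,  0.63,  1.04, -1.02]))]
0.282 0.52 [(1.57, array([ 0.24,  0.65, -0.99,  1.8 ,  0.62,  1.05,  0.58])), (-1.57, array([ 0.03,  0.52, -0.7 ,  1.8 ,  0.4 ,  0.97, -2.41])), (0, array([ 0.26,  0.66, -1.02,  1.8 ,  0.64,  1.06, -1.  ]))]
0.282 0.575 [(1.57, array([ 0.19,  0.7 , -0.92,  1.67,  0.62,  1.09,  0.65])), (-1.57, array([-0.01,  0.59, -0.63,  1.68,  0.4 ,  1.01, -2.35])), (0, array([ 0.21,  0.72, -0.95,  1.67,  0.65,  1.1 , -0.94]))]
```

Run:
```python
from h import *
close_gripper(20)
def press(p,d,lim,n=20,st=.0015):
    p=np.array(p,float)
    for i in range(n):
        p=p+np.array(d)*st;move_l(p,vel=.05);f=sense()["wrist_force"]
        if f@d<-lim:break
    print(i,sense()["tcp_pos"].round(4),f.round(1),round(sense()["time_s"],1));return p
a=np.pi/2-.0051
q=[.515,.285];movep([*q,.28],R(a));move_l([*q,.06],vel=.3);move_l([*q,.013],vel=.08);print(sense()["time_s"],F(),sense()["opening"])
move_l([.566,.285,.013],vel=.06);print(F())
p=press([.566,.285,.013],[1,0,0],12)
move_l([p[0]-.03,.287,.013],vel=.15);move_l([p[0]-.03,.287,.28],vel=.3)
e=[.637,.105];movep([*e,.25],R(-.0051));move_l([*e,.06],vel=.3);move_l([*e,.013],vel=.08)
move_l([.637,.132,.013],vel=.06)
p=press([.637,.132,.013],[0,1,0],10)
move_l([.637,p[1]-.03,.013],vel=.15);move_l([.637,p[1]-.03,.25],vel=.3)
set_joints(ik([.45,-.15,.28],R(-.0051)));print(sense()["time_s"])
im=capture("top");cv2.imwrite("pics/t4f.png",im[:,:,::-1])
cv2.imwrite("pics/t4.png",cv2.resize(im[125:225,125:265,::-1],None,fx=5.6,fy=5.6,interpolation=cv2.INTER_CUBIC))
```

```text
30.9333 [ 0.9  0.6 -0.1] 0.0002742715852780329
[ 0.3 -0.3  0.1]
8 [0.5752 0.2849 0.0129] [-13.   -2.6   9. ] 34.2
10 [0.6375 0.1429 0.013 ] [ -2.  -11.1   4.8] 41.5
44.0667
```

View pics/t4.png

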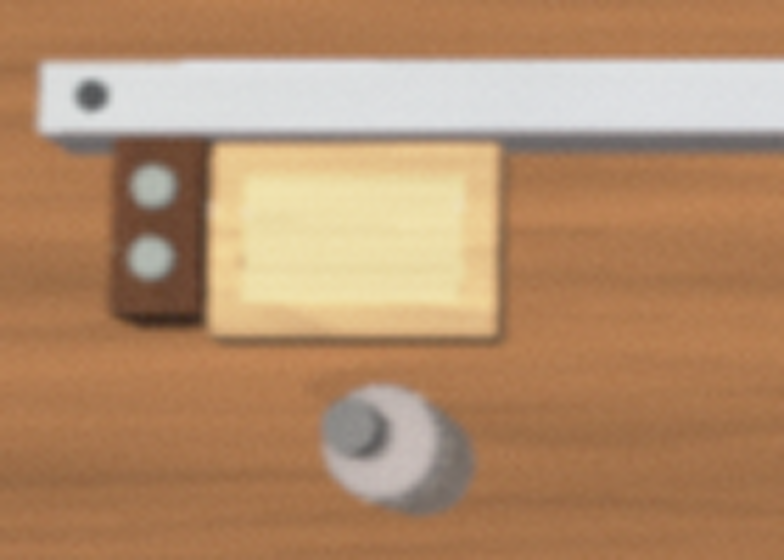

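The panel is flush along the fence (its top edge at crop row 143) and against the stop (column 208). The glue may have shifted about 1 px, so I'll measure that. Then I refine the tin's centre and flap angle.

```bash
cat > tin.py <<'E'
from h import *
def flap(im): # rgb top image -> world flap centroid (z=.12)
    r=im[160:200,345:395].astype(float);m=((r.min(2)>120)&(r[...,0]>r[...,2]+6)).astype(np.uint8)
    n,l,s,c=cv2.connectedComponentsWithStats(m)
    out=[]
    for i in range(1,n):
        if s[i,4]>12:
            w=np.where(l==i,np.clip(r.mean(2)-70,0,None),0);yy,xx=np.mgrid[:40,:50]
            out.append((int(s[i,4]),bp("top",345+(w*xx).sum()/w.sum(),160+(w*yy).sum()/w.sum(),.12).round(4)))
    return out
E
python3 - <<'E'
from tin import *
t=cv2.imread("pics/top0.png")[:,:,::-1];u=cv2.imread("pics/t4f.png")[:,:,::-1]
print(flap(t),flap(u))
for nm,(r0,r1,c0,c1) in dict(glue=(192,220,178,214),can=(192,224,312,344)).items():
    T=t[r0:r1,c0:c1];S=u[r0-6:r1+6,c0-6:c1+6]
    m=cv2.matchTemplate(cv2.resize(S,None,fx=5,fy=5,interpolation=2),cv2.resize(T,None,fx=5,fy=5,interpolation=2),cv2.TM_CCOEFF_NORMED)
    _,v,_,loc=cv2.minMaxLoc(m);print(nm,v,(np.array(loc)/5-6))
c=[.591,-.3122]
for a in np.arange(-180,181,30):
    j=ik([*c,.087],R(np.radians(a)));print(a,None if j is None else j.round(2)[[0,2,4,6]])
v=np.hstack([cv2.resize(x[150:215,335:395,::-1],None,fx=6.5,fy=6.5,interpolation=2) for x in(t,u)]);cv2.imwrite("pics/tt.png",v)
E
```

```text
[(87, array([ 0.6055, -0.298 ,  0.12  ]))] [(89, array([ 0.6056, -0.2979,  0.12  ]))]
glue 0.9943291544914246 [ 0. -1.]
can 0.21022164821624756 [-2. -6.]
-180 [-0.29  1.06 -0.65 -2.24]
-150 [ 0.66 -0.27  0.14 -2.27]
-120 [ 0.69 -0.32  0.17 -1.76]
-90 [ 0.74 -0.39  0.2  -1.26]
-60 [ 0.77 -0.43  0.22 -0.75]
-30 [ 0.8  -0.47  0.25 -0.25]
0 [ 0.79 -0.46  0.24  0.28]
30 [ 0.78 -0.44  0.23  0.81]
60 [ 0.79 -0.46  0.24  1.33]
90 [ 0.82 -0.49  0.26  1.84]
120 [ 0.85 -0.54  0.29  2.35]
150 [ 1.13 -0.96  0.58  2.69]
180 [-0.29  1.06 -0.65 -2.24]
```

View pics/tt.png

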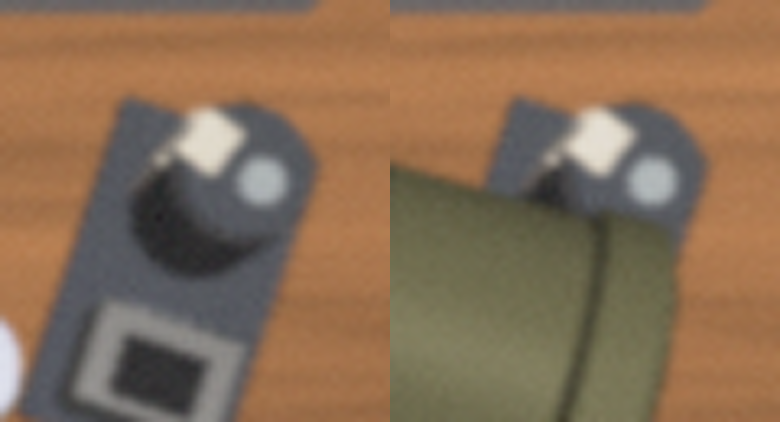

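Run:
```python
from tin import *
c=[.591,-.3122];d=np.radians
let_go();movep([*c,.19],R(d(-75)));move_l([*c,.088],vel=.15);print(sense()["time_s"],F())
close_gripper(35);print(sense()["time_s"],sense()["opening"],F())
for a in np.linspace(-75,42.6,8)[1:]: movep([*c,.088],R(d(a)))
print(sense()["time_s"],F(),sense()["torque"].round(2))
let_go();move_l([*c,.19],vel=.2);set_joints(ik([.45,.05,.26],R(d(42.6))));print(sense()["time_s"])
u=capture("top");f=flap(u);print(f)
for q in f: v=q[1][:2]-c;print(np.degrees(np.arctan2(v[1],v[0])),np.hypot(*v))
s=capture("side");print(sense()["time_s"])
cv2.imwrite("pics/t5f.png",u[:,:,::-1]);cv2.imwrite("pics/s5f.png",s[:,:,::-1])
cv2.imwrite("pics/t5.png",np.hstack([cv2.resize(x[:,:,::-1],None,fx=6.5,fy=6.5,interpolation=2) for x in(u[150:215,335:395],s[115:180,270:330])]))
```

```text
46.8917 [ 0.1  0.8 -0.6]
47.225 0.06271795708501644 [ 0.8 -1.7  6.4]
49.7917 [-5.4  1.9 11.8] [ 0.17  1.59 -0.08]
52.275
[(81, array([ 0.5706, -0.3064,  0.12  ]))]
164.12882138854306 0.021208488866489253
52.375
```

View pics/t5.png

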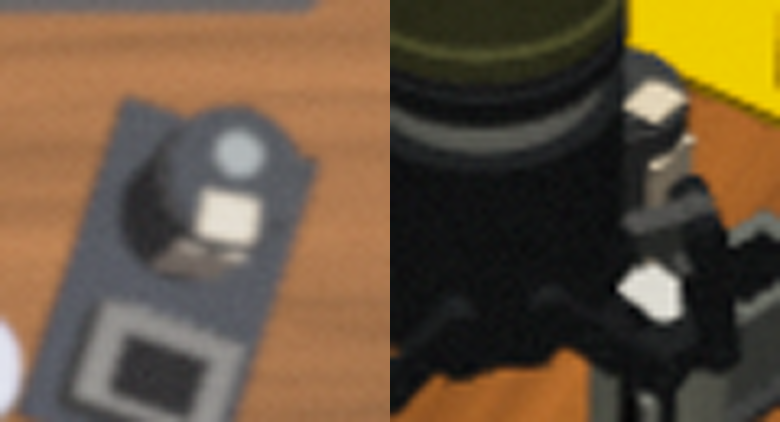

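```bash
cat > fit.py <<'E'
from h import *
from scipy.optimize import minimize
S=8
def rot(t): return np.array([[np.cos(t),-np.sin(t)],[np.sin(t),np.cos(t)]])
def cov(pts,z,r0,r1,c0,c1):  # antialiased coverage of world polygon
    q=np.array([proj("top",[*p,z]) for p in pts]);q=((q-[c0,r0]+.5)*S-.5)
    m=np.zeros(((r1-r0)*S,(c1-c0)*S),np.float32);cv2.fillPoly(m,[np.round(q*256).astype(np.int32)],1.,shift=8)
    return cv2.GaussianBlur(cv2.resize(m,(c1-c0,r1-r0),interpolation=cv2.INTER_AREA),(0,0),.6)
def fitrect(im,x0,z,size,pad):
    g=im.astype(float).mean(2);u,v=proj("top",[*x0[:2],z]);r0,r1,c0,c1=int(v)-pad,int(v)+pad+1,int(u)-pad,int(u)+pad+1
    d=g[r0:r1,c0:c1]
    def cost(x):
        P=(rot(x[2])@(np.array([[1,1],[1,-1],[-1,-1],[-1,1]])*[x[3]/2,x[4]/2]).T).T+x[:2]
        c=cov(P,z,r0,r1,c0,c1);X=np.c_[c.ravel(),np.ones(c.size)];b,*_=np.linalg.lstsq(X,d.ravel(),rcond=None)
        return ((X@b-d.ravel())**2).mean()+((x[3]-size[0])/.001)**2*3+((x[4]-size[1])/.001)**2*3
    best=None
    for a in(-.2,0,.2):
        s=np.array([[*x0,*size]]*6,float);s[:,2]+=a
        for i,e in enumerate((.003,.003,.15,.001,.001)): s[i+1,i]+=e
        o=minimize(cost,s[0],method="Nelder-Mead",options=dict(initial_simplex=s,xatol=1e-5,fatol=1e-3,maxiter=600))
        if best is None or o.fun<best.fun:best=o
    x=best.x;return x[:2].round(4),round(np.degrees(x[2]),1),x[3:].round(4),round(best.fun,1)
E
python3 - <<'E'
from fit import *
for n,a,p in(("top0",50,[.6055,-.298]),("t4f",50,[.6055,-.298]),("t5f",165,[.5706,-.3064])):
    im=cv2.imread(f"pics/{n}.png")[:,:,::-1]
    for sz in((.020,.024),(.024,.020)): print(n,sz,fitrect(im,[*p,np.radians(a)],.12,sz,5))
# block: bright grey rectangle on dark plate -> minAreaRect on upsampled
im=cv2.imread("pics/t5f.png");g=cv2.resize(im.mean(2).astype(np.float32),None,fx=8,fy=8,interpolation=cv2.INTER_CUBIC)
r0,r1,c0,c1=[8*k for k in(190,222,338,378)]
sat=cv2.resize((im.max(2).astype(np.float32)-im.min(2)),None,fx=8,fy=8,interpolation=cv2.INTER_CUBIC)
m=((g>88)&(sat<45))[r0:r1,c0:c1].astype(np.uint8)
cs,_=cv2.findContours(m,cv2.RETR_EXTERNAL,cv2.CHAIN_APPROX_NONE);k=max(cs,key=cv2.contourArea)
bx=cv2.boxPoints(cv2.minAreaRect(k))
w=np.array([bp("top",(c0+x+.5)/8-.5,(r0+y+.5)/8-.5,.065)[:2] for x,y in bx]);e=np.roll(w,-1,0)-w
print("block",w.mean(0),np.hypot(*e.T),np.degrees(np.arctan2(e[:,1],e[:,0]))%90)
E
```

```text
Traceback (most recent call last):
  File "fit.py", line 20, in fitrect
    o=minimize(cost,s[0],method="Nelder-Mead",options=dict(initial_simplex=s,xatol=1e-5,fatol=1e-3,maxiter=600))
  File "fit.py", line 14, in cost
    c=cov(P,z,r0,r1,c0,c1);X=np.c_[c.ravel(),np.ones(c.size)];b,*_=np.linalg.lstsq(X,d.ravel(),rcond=None)
  File "fit.py", line 6, in cov
    q=np.array([proj("top",[*p,z]) for p in pts]);q=((q-[c0,r0]+.5)*S-.5)
                ~~~~^^^^^^^^^^^^^^
  File "h.py", line 8, in proj
    c=get_calibration(n);T=np.array(c["camera_from_world"])
ValueError: time passes only in moves, steps and waits
```

```bash
sed -i 's/^from plant import \*/from plant import *\nimport functools\nget_calibration=functools.cache(get_calibration)/' h.py
python3 - <<'E'
from fit import *
for n,a,p in(("top0",50,[.6055,-.298]),("t4f",50,[.6055,-.298]),("t5f",165,[.5706,-.3064])):
    im=cv2.imread(f"pics/{n}.png")[:,:,::-1]
    for sz in((.020,.024),(.024,.020)): print(n,sz,fitrect(im,[*p,np.radians(a)],.12,sz,5))
im=cv2.imread("pics/t5f.png");g=cv2.resize(im.mean(2).astype(np.float32),None,fx=8,fy=8,interpolation=cv2.INTER_CUBIC)
r0,r1,c0,c1=[8*k for k in(190,222,338,378)]
sat=cv2.resize((im.max(2).astype(np.float32)-im.min(2)),None,fx=8,fy=8,interpolation=cv2.INTER_CUBIC)
m=((g>88)&(sat<45))[r0:r1,c0:c1].astype(np.uint8)
cs,_=cv2.findContours(m,cv2.RETR_EXTERNAL,cv2.CHAIN_APPROX_NONE);k=max(cs,key=cv2.contourArea)
bx=cv2.boxPoints(cv2.minAreaRect(k))
w=np.array([bp("top",(c0+x+.5)/8-.5,(r0+y+.5)/8-.5,.065)[:2] for x,y in bx]);e=np.roll(w,-1,0)-w
print("block",w.mean(0),np.hypot(*e.T),np.degrees(np.arctan2(e[:,1],e[:,0]))%90)
E
```

```text
top0 (0.02, 0.024) (array([ 0.6056, -0.2985]), np.float64(57.9), array([0.0211, 0.024 ]), np.float64(106.6))
top0 (0.024, 0.02) (array([ 0.6057, -0.2987]), np.float64(57.0), array([0.0222, 0.0228]), np.float64(144.1))
t4f (0.02, 0.024) (array([ 0.6057, -0.2986]), np.float64(56.7), array([0.0209, 0.0237]), np.float64(106.9))
t4f (0.024, 0.02) (array([ 0.6057, -0.2984]), np.float64(56.7), array([0.0223, 0.023 ]), np.float64(148.2))
t5f (0.02, 0.024) (array([ 0.5713, -0.3061]), np.float64(169.0), array([0.02  , 0.0237]), np.float64(65.9))
t5f (0.024, 0.02) (array([ 0.5713, -0.3062]), np.float64(168.5), array([0.0211, 0.0223]), np.float64(123.3))
block [ 0.52556537 -0.2779492 ] [0.10798306 0.10460926 0.10761352 0.10366967] [70.85005341 71.08888759 70.34858829 71.29757186]
```

Run:
```python
from fit import *
c=[.593,-.313];d=np.radians
movep([*c,.19],R(d(56)));move_l([*c,.088],vel=.15);close_gripper(35);print(sense()["time_s"],sense()["opening"],F())
for a in(51.5,47): movep([*c,.088],R(d(a)))
let_go();move_l([*c,.22],vel=.25);set_joints([1.117,.321,-.07,1.45,.023,1.371,-.057]);print(sense()["time_s"])
u=capture("top");s=capture("side");cv2.imwrite("pics/t6f.png",u[:,:,::-1]);cv2.imwrite("pics/s6f.png",s[:,:,::-1])
for sz in((.020,.024),(.024,.020)): print(fitrect(u,[.573,-.306,d(161)],.12,sz,5))
cv2.imwrite("pics/t6.png",np.hstack([cv2.resize(x[:,:,::-1],None,fx=6.5,fy=6.5,interpolation=2) for x in(u[150:225,335:395],s[115:190,275:335])]))
t=cv2.imread("pics/top0.png")[:,:,::-1]
for nm,(r0,r1,c0,c1) in dict(glue=(192,220,178,214),can=(192,224,312,344),drv=(235,306,138,154),tape=(252,286,366,390)).items():
    m=cv2.matchTemplate(cv2.resize(u[r0-6:r1+6,c0-6:c1+6],None,fx=5,fy=5,interpolation=2),cv2.resize(t[r0:r1,c0:c1],None,fx=5,fy=5,interpolation=2),cv2.TM_CCOEFF_NORMED)
    _,v,_,l=cv2.minMaxLoc(m);print(nm,round(v,3),np.array(l)/5-6)
```

```text
55.0167 0.06289294489908905 [0.3 0.  6.6]
58.0417
(array([ 0.5729, -0.3041]), np.float64(163.1), array([0.0201, 0.0238]), np.float64(65.5))
(array([ 0.5728, -0.3043]), np.float64(160.9), array([0.0204, 0.0224]), np.float64(128.0))
glue 0.994 [ 0. -1.]
can 0.999 [0. 0.]
drv 0.996 [0. 0.]
tape 0.997 [0. 0.]
```

View pics/t6.png

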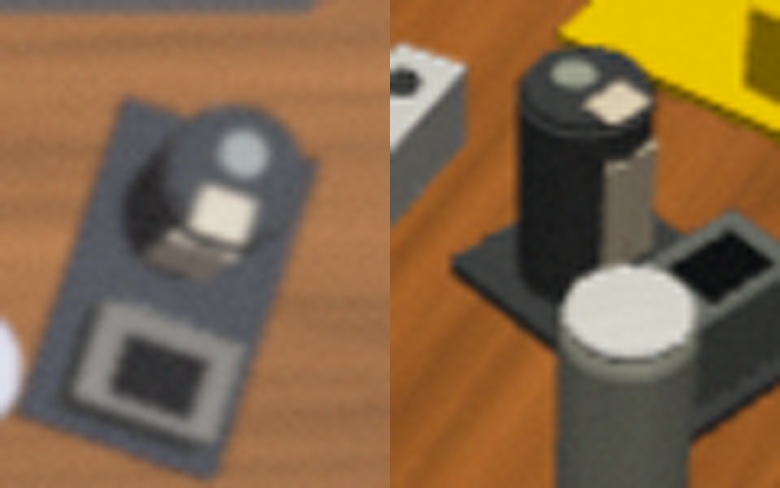

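Left, the flap edge is parallel to the reader block's edge; right, the tin stands upright with its label turned to the window. As a last check, I compare the tin's position now with its start, using the silhouettes in both views.

Run:
```python
from fit import *
from scipy.optimize import least_squares
def edge(g,lo,hi,rise):
    d=np.gradient(g)[lo:hi]*(1 if rise else -1);d=np.clip(d,0,None);return lo+(d*np.arange(hi-lo)).sum()/d.sum()
for n in("side0","s6f"):
    g=cv2.imread(f"pics/{n}.png")[:,:,2].astype(float)
    rows=[round(edge(g[r],289,301,False),2) for r in range(126,150,4)]
    print(n,rows,"top row",[round(edge(g[:,c],116,128,False),2) for c in(302,304,306)])
for n in("top0","t6f"):
    g=cv2.imread(f"pics/{n}.png")[:,:,2].astype(float)
    print(n,"lower edge cols",[round(edge(g[:,c],184,197,True),2) for c in(357,359,361,363)],"left edge rows",[round(edge(g[r],350,361,False),2) for r in(177,179,181,183)],
     "top",[round(edge(g[:,c],160,171,False),2) for c in(370,372,374,376)])
c=np.array([.593,-.313]);p=lambda n,q:proj(n,q)
for n in("side","top"):print(n,"px per mm x,y",((p(n,[*(c+[.01,0]),.06])-p(n,[*c,.06]))/10).round(3),((p(n,[*(c+[0,.01]),.06])-p(n,[*c,.06]))/10).round(3))
```

```text
side0 [np.float64(298.22), np.float64(295.11), np.float64(294.64), np.float64(296.72), np.float64(295.66), np.float64(295.3)] top row [np.float64(120.62), np.float64(121.31), np.float64(122.03)]
s6f [np.float64(294.8), np.float64(293.99), np.float64(294.21), np.float64(294.21), np.float64(294.15), np.float64(293.82)] top row [np.float64(121.93), np.float64(122.17), np.float64(122.4)]
top0 lower edge cols [np.float64(190.85), np.float64(190.19), np.float64(191.43), np.float64(191.88)] left edge rows [np.float64(354.73), np.float64(355.19), np.float64(354.23), np.float64(354.97)] top [np.float64(164.93), np.float64(164.77), np.float64(165.29), np.float64(166.07)]
t6f lower edge cols [np.float64(190.62), np.float64(188.01), np.float64(185.95), np.float64(185.89)] left edge rows [np.float64(353.0), np.float64(353.14), np.float64(353.14), np.float64(353.51)] top [np.float64(165.26), np.float64(165.28), np.float64(165.49), np.float64(166.45)]
side px per mm x,y [-0.287 -0.1  ] [-0.152  0.188]
top px per mm x,y [-0.01  -0.328] [-0.334  0.003]
```

The tin stands about 4–5 mm to +y of its start. That matches the direction across the jaws, which the last grip did not centre. I'll nudge it back with a crosswise grip and no turn, since time allows (about 6 s), then check.

Run:
```python
from fit import *
c=[.594,-.3145];d=np.radians
print(sense()["time_s"]);movep([*c,.19],R(d(-43)));move_l([*c,.088],vel=.2);close_gripper(25);print(sense()["time_s"],sense()["opening"],F())
let_go();move_l([*c,.19],vel=.25);set_joints(ik([.45,-.45,.24],R(d(-43))));print(sense()["time_s"])
u=capture("top");cv2.imwrite("pics/t7f.png",u[:,:,::-1])
for sz in((.020,.024),(.024,.020)): print(fitrect(u,[.574,-.307,d(161)],.12,sz,5))
cv2.imwrite("pics/t7.png",np.hstack([cv2.resize(u[150:225,335:395,::-1],None,fx=6,fy=6,interpolation=2),cv2.resize(u[140:215,135:225,::-1],(436,450),interpolation=2)]))
```

```text
58.1417
60.6333 0.06374866503694836 [-3.3  1.6  5.5]
62.375
(array([ 0.573, -0.304]), np.float64(161.6), array([0.02  , 0.0233]), np.float64(67.3))
(array([ 0.573 , -0.3042]), np.float64(161.1), array([0.0208, 0.0228]), np.float64(128.3))
```

View pics/t7.png

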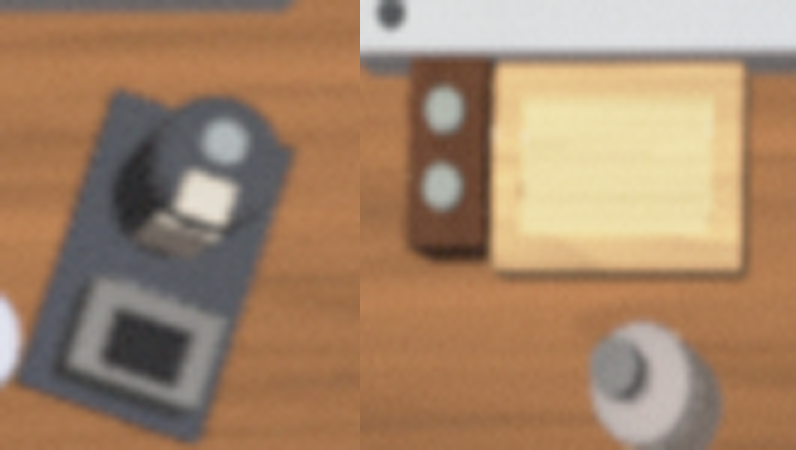

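```bash
python3 -c "
from plant import *
job_done();print(sense()['time_s'])"
```

```text
the job is handed in; nothing more can be done
the job is handed in; nothing more can be done
```

I did both parts and handed the job in at about 62 s, but the glue bottle shifted about 3 mm, and the tin may be a few millimetres off its spot.

- **Drawer front:** I slid it along the bench without lifting it, to the fence and then to the stop. My first push on its end turned it about 11°, because only one finger was touching. I squared it again with closed fingers. The last picture shows its long edge flush with the fence and its end against the stop.
- **Tin:** I turned it in place, still upright, and then corrected it by about 9°. The last camera fit put the label at 161–162°, against about 161.4° for facing the window. By the camera, it stands about 4–5 mm to +y of where it started. A final crosswise grip centred on my estimate of the spot hardly moved it. That disagreement is unresolved; camera calibration may explain part of it.
- **Bystanders:** The glue bottle moved about 1 pixel (about 3 mm, still upright) while I was mending the drawer front. The can, screwdriver and tape measure showed no movement when I checked them after the tin correction.

The highest wrist forces I read were about 19 N.

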